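# Wind down the mould press and take its crank off

## Task

Fit the loose crank onto the square head of the mould press and wind it clockwise (seen from above) until the pressing plate is fully down on the wooden disc in the white mould and will turn no further. Then lift the crank off and stand it, upright as you found it, in the middle of the chequered coaster. Leave the other things where they stand.

Things in the scene. Friction and masses are not known exactly. Their poses are not given: they have to be found in the camera images.
- press: mould press fixed to the worktop: beech base board 130x190x18 mm, two steel columns 150 mm apart, white cross beam (34x180 mm, top 134 mm above the worktop; dark column caps reach 144 mm), white round mould 102 mm wide below it. Origin: centre of the board's underside; z up, y along the beam. The press does not move.
- drive (a point): on top of the beam in its middle: centre of the upper face of the brass collar (33 mm wide) at 141 mm height, which turns with the square head. The steel square head rises from it: 16x16 mm, 22 mm tall, the last 4 mm tapering to 9 mm. Axes: z up, x and y square to the head's flats; they turn with the head.
- spindle (a joint): turn of the square head in rad: grows clockwise seen from above, stop at 5.6 (plate down on the disc); starts between 0.6 and 2.4. Turning takes about 0.12 N m and it stays where it is left. It lowers the plate by 2.86 mm per rad.
- plate_face (a point): centre of the underside of the pressing plate (red crosspiece, steel disc 80 mm wide below it); only goes up and down; 64 mm above the worktop when fully down on the wooden disc, up to 78 mm when raised.
- crank: loose steel crank, 0.18 to 0.29 kg, standing on its hub. Origin: centre of the hub's underside; z up, x along the flat arm (16 mm wide, 25 to 31 mm up) to the knob. Hub 34x34x32 mm; square socket 18.5 mm wide, 23 mm deep, open below, walls along x and y. Fully fitted, the hub stands on the brass collar, origin at the drive point; it fits in any of four turns, with 8 degrees of play either way.
- crank_grip (a point): centre of the black grip block on top of the crank's hub: 24x24 mm, sides along the crank's x and y, from 32 to 57 mm above the hub's underside; the point is 46 mm above it, on the socket's axis.
- crank_knob (a point): centre of the upright red knob at the end of the crank's arm, 62 mm from the hub's axis: 22 mm wide, from 33 to 75 mm above the hub's underside (the point at 54 mm), spinning freely on its pin.
- coaster: black and white chequered square coaster, 95x95x6 mm, loose, flat on the worktop. Origin: centre of its underside.
- spice_jar_1: spice jar, black cap, 41 mm wide, 105 mm tall; a bystander. Origin: centre of its underside.
- spice_jar_2: spice jar, black cap, 41 mm wide, 105 mm tall; a bystander. Origin: centre of its underside.
- mill_1: brown wooden pepper mill, 58 mm wide, 170 mm tall; a bystander. Origin: centre of its underside.
- tin_1: short green tin, 75 mm wide, 58 mm tall; a bystander. Origin: centre of its underside.
- bottle_2: dark soap bottle with white pump, 57x73 mm, 181 mm tall; a bystander. Origin: centre of its underside.

How it is judged:
By the outcome, as a careful person would: the job done as asked, in the order asked, and still so for the second after the job is handed in, with the robot touching nothing.
It also fails if it takes over 72 s, if anything falls off the work surface, if the arm or the gripper's body presses on something with over 40 N, if the wrist force passes 120 N, or if a joint passes its speed limit or range.

## Robot

A 6-joint arm with a two-finger parallel gripper is mounted at the origin on the work surface; the furniture and walls round the work are solid. World frame = base frame: x ahead of the robot, y to its left, z up, the work surface at z = 0. Lengths are in mm, angles in rad, forces in N, time in s.
With the tool pointing down it reaches from about 250 to 800 mm from the base axis. Payload 8.5 kg.
Tool frame: the origin (TCP) lies between the finger pads; the fingertips stand 25 mm ahead of it and the grasp point (between the pads) lies 6 mm ahead of it; z points along the fingers, y is the line along which they close (so a half turn about z gives the same grasp; the last joint's range is limited). The gripper opens to 85 mm and grips with 20 to 120 N. Pads are 22 mm wide; open, the fingers measure 114 mm over their backs; the gripper's body (76 mm by 85 mm) begins 54 mm behind the grasp point. The pads swing forward as they close: fully open they stand 13 mm farther back than shut.
Start: joints at [1.176, 0.238, -0.013, 1.319, 0, 1.571], TCP at [201.91, 484.576, 256.276] pointing down, gripper open.
Joint ranges: [-2.66, 2.66], [-1.03, 1.9], [-1.14, 1.46], [-1.82, 2.27], [-1.45, 1.34], [-3.14, 3.14]. Speed limits (rad/s): [2.22, 2.22, 2.79, 3.14, 3.14, 3.14].

## Interface

Orientations are given as a rotation vector (axis times angle).
In Python, from workcell import observe, eyes, workorder, finder gives the robot as it stands.
- The arm moves only by the tool drive_tool, never from a script. Its arguments are lists of equal length, an entry for each row: "hand": the closure, from 0 (fully open) to 1 (shut); "dp": the shift along the world's x, y, z as a fraction of full scale, a list of three; "twist": the turn about the world's z as a fraction of full scale. In form: {"hand": [hand, ...], "dp": [[dx, dy, dz], ...], "twist": [twist, ...]}. A call has 1 to 10 rows; each row is the pose to reach, as a shift and turn from the pose commanded when the call began; what a row does not reach only later rows make up. Full scale, the value 1, is 0.75 m for a shift and 0.5 rad for a turn. A row lasts 1/10 s, in which the tool goes at most 50 mm and 8.59 degrees, less where a joint would pass 70% of its speed; a pose out of reach is approached as far as the arm can. A call with a number of a shift or a turn outside -1 to 1 is refused whole. A call with a gripper value outside its range is refused whole. The fingers move at their own pace and stop on an object; "force" is the grip in N (left out, the last holds). Time passes only in rows, so rows that repeat a pose let the fingers close. It gives the time, the measured TCP pose, the force, the opening and the grip force at its end, in the units of the state.
- observe(): the state, without advancing time (a new reading comes with each control period).
- eyes.capture(name): name is "scene" or "side" or "wrist"; returns a dict with "pixels" (384x512x3 uint8, red, green, blue), "mtx" (3x3 intrinsics, pixels), "k1" (the pictures are not rectified: a ray, as slopes to the right and down, at radius r is drawn at 1 + k1 r^2 times it, then the intrinsics apply), "extrinsics" (4x4, takes a point from camera to world coordinates); the wrist camera has in their place "tool_from_camera" (4x4, takes a point from camera to tool coordinates, whose origin is the TCP and whose axes are the flange's). Camera axes: x right, y down, z forward; pixel columns grow to the right and rows downward; lengths in mm; the calibration is good to about 2 mm. A picture is of the moment at which its call begins: read the wrist's pose just before it. There is no depth.
- workorder.job_done(): hands the job in; it is judged then, once.
Trained networks look in the newest picture that a camera, given by its name, has taken for a name from the list of things; names that differ only in an ending like _2 or _b are one class to them, and where a whole thing is asked for, a point or a joint stands for the part that bears it (a point fixed in the world has none). Each returns a list of dicts, best first, with "conf" (0 to 1); they miss things now and then, are a little off and sometimes report something else, mostly with a low value. They report only what shows in the picture. A call takes as long as a camera call.
- finder.find_in(camera, name): "centre" ([row, column] in pixels, amid what is visible of it).
- finder.trace(camera, name): "mask" (384x512 bool, what is visible of it) and "centre" ([row, column] in pixels, amid what is visible of it).
The state is a dict: "clock": time; "joint_positions": joint angles; "qvel": joint speeds; "tau": joint torques, N m; "tool_pos": TCP position; "tcp_rot": TCP orientation; "contact_force": force on the tool from outside, world axes, zero at the start; "moment": the same for the moment, N m; "grip_width": finger opening in mm; "gripper_force": force on a finger pad.
Only numpy, scipy, OpenCV 4.12 (cv2) and the standard library are available. Lean on these libraries where they do the work, as an engineer would, in place of code of your own. Each camera call takes 0.05 s, during which the arm holds its last target. There are 200 camera calls.

## Working session

There is one attempt and no reset: what is moved stays moved. The work goes in short steps, Python scripts to look and compute and a tool call to move; the robot and the scene stay as the last step left them, time stands still between calls to the robot, and variables do not carry over. Pictures are saved under pics/ and viewed, at most 10 in all, crops included, and the job is handed in when it is done.

Besides the shell and the picture viewer there is one more tool, called after "Emit:" in YAML: its name, and indented under it one key for each argument. drive_tool: Moves the arm, as the interface text tells. Its arguments: {"type":"object","properties":{"hand":{"type":"array","items":{"type":"number"}},"dp":{"type":"array","items":{"type":"array","items":{"type":"number","minimum":-1,"maximum":1}}},"twist":{"type":"array","items":{"type":"number","minimum":-1,"maximum":1}},"force":{"type":"number"}},"required":["hand","dp","twist"]}

```bash
mkdir -p pics; ls
cat > h.py <<'E'
import numpy as np, cv2
from scipy.spatial.transform import Rotation as R
from workcell import observe, eyes, workorder, finder
def cap(name):
    s=observe(); c=eyes.capture(name)
    if 'extrinsics' in c: T=np.array(c['extrinsics'])
    else:
        W=np.eye(4); W[:3,:3]=R.from_rotvec(s['tcp_rot']).as_matrix(); W[:3,3]=s['tool_pos']
        T=W@np.array(c['tool_from_camera'])
    c['T']=T; return c
def ray(c,rc):
    p=np.array([[[rc[1],rc[0]]]],float)
    u=cv2.undistortPoints(p,np.array(c['mtx']),np.array([c['k1'],0,0,0.]))[0,0]
    d=c['T'][:3,:3]@np.array([u[0],u[1],1]); return c['T'][:3,3],d/np.linalg.norm(d)
def atz(c,rc,z):
    o,d=ray(c,rc); return o+d*(z-o[2])/d[2]
def tri(rays):
    A=np.zeros((3,3));b=np.zeros(3)
    for o,d in rays:
        P=np.eye(3)-np.outer(d,d);A+=P;b+=P@o
    x=np.linalg.solve(A,b); return x,[round(float(np.linalg.norm((np.eye(3)-np.outer(d,d))@(x-o))),1) for o,d in rays]
def proj(c,p):
    q=np.linalg.inv(c['T'])@np.r_[p,1]; return cv2.projectPoints(q[None,:3],np.zeros(3),np.zeros(3),np.array(c['mtx']),np.array([c['k1'],0,0,0.]))[0][0,0][::-1]
def save(c,n): cv2.imwrite('pics/'+n+'.png',c['pixels'][:,:,::-1])
E
python3 - <<'E'
from h import *
np.set_printoptions(precision=1,suppress=True)
C={}
for n in ['scene','side','wrist']:
    c=C[n]=cap(n)
    print(n,c['T'][:3,3],c['T'][:3,2])
    for t in ['crank','crank_grip','crank_knob','drive','press','plate_face','coaster','spice_jar_1','mill_1','tin_1','bottle_2']:
        try: r=finder.find_in(n,t)
        except Exception as e: print(t,e); continue
        print(' ',t,[(np.round(x['centre']).tolist(),round(x['conf'],2)) for x in r[:3]])
im=np.vstack([np.hstack([C['scene']['pixels'],C['side']['pixels']])])
cv2.imwrite('pics/a.png',cv2.resize(im[:,:,::-1],(800,300),interpolation=cv2.INTER_AREA))
save(C['scene'],'scene0');save(C['side'],'side0')
E
```

```text
pics
scene [  63.6 -531.1  704.8] [ 0.5  0.6 -0.6]
  crank [([274.0, 293.0], 0.6), ([150.0, 234.0], 0.52)]
  crank_grip [([277.0, 293.0], 0.57)]
  crank_knob []
  drive [([182.0, 263.0], 0.4)]
  press [([215.0, 262.0], 0.73)]
  plate_face [([197.0, 321.0], 0.72), ([202.0, 260.0], 0.67)]
  coaster [([196.0, 196.0], 0.8)]
  spice_jar_1 [([242.0, 361.0], 0.78), ([214.0, 344.0], 0.68)]
  mill_1 [([213.0, 374.0], 0.96)]
  tin_1 [([193.0, 319.0], 0.84)]
  bottle_2 [([150.0, 236.0], 0.74)]
side [1010.8 -818.3  732.4] [-0.4  0.7 -0.6]
  crank [([248.0, 182.0], 0.67)]
  crank_grip [([248.0, 182.0], 0.71)]
  crank_knob [([243.0, 157.0], 0.6)]
  drive [([162.0, 341.0], 0.66), ([288.0, 274.0], 0.19)]
  press [([216.0, 258.0], 0.73), ([199.0, 258.0], 0.34)]
  plate_face [([202.0, 257.0], 0.74)]
  coaster [([165.0, 273.0], 0.55)]
  spice_jar_1 [([289.0, 234.0], 0.88), ([245.0, 276.0], 0.69)]
  mill_1 [([289.0, 274.0], 0.62)]
  tin_1 [([251.0, 316.0], 0.83)]
  bottle_2 [([163.0, 344.0], 0.61)]
wrist [126.  516.6 373.2] [ 0.3 -0.1 -0.9]
  crank []
  crank_grip []
  crank_knob []
  drive []
  press []
  plate_face []
  coaster []
  spice_jar_1 []
  mill_1 [([355.0, 185.0], 0.63)]
  tin_1 []
  bottle_2 []
```

View pics/scene0.png

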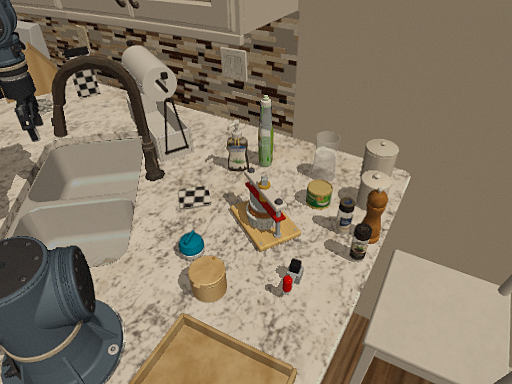

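View pics/side0.png

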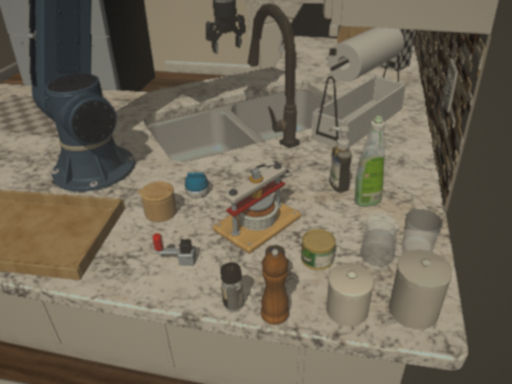

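The crank (black grip, red knob) is at scene (270,293) and side (248,182). The press is at the centre, around scene (215,262). The coaster is at scene (196,195), and in the side view it looks hidden behind the press and tap.

Run:
```python
from h import *
np.set_printoptions(precision=1,suppress=True)
A=cap('scene')
m={}
def tr(cam,n):
    r=finder.trace(cam,n); return r
ks=['crank','crank_grip','crank_knob','press','drive','plate_face','coaster','tin_1','bottle_2','mill_1','spice_jar_1']
ra={k:tr('scene',k) for k in ks}
B=cap('side'); rb={k:tr('side',k) for k in ks}
for k in ks:
    for a in ra[k][:2]:
        for b in rb[k][:2]:
            x,e=tri([ray(A,a['centre']),ray(B,b['centre'])])
            print(k,np.round(a['centre']),np.round(b['centre']),x,e,round(a['conf'],2),round(b['conf'],2))
print('coaster z6',[atz(A,r['centre'],6) for r in ra['coaster']],[proj(B,atz(A,r['centre'],6)) for r in ra['coaster']])
a=cv2.resize(A['pixels'][140:310,170:320],None,fx=2.65,fy=2.65*1,interpolation=cv2.INTER_CUBIC)
b=cv2.resize(B['pixels'][140:310,140:290],None,fx=2.65,fy=2.65,interpolation=cv2.INTER_CUBIC)
cv2.imwrite('pics/b.png',np.hstack([a,b])[:,:,::-1])
```

```text
crank [276. 294.] [249. 184.] [ 480.7 -212.2   26.1] [7.8, 7.8] 0.94 0.95
crank_grip [274. 289.] [248. 183.] [ 475.5 -204.6   24.7] [4.1, 4.1] 0.74 0.72
crank_knob [285. 286.] [242. 156.] [ 429.5 -235.3   54.1] [1.2, 1.2] 0.65 0.57
press [215. 264.] [167. 268.] [564.1 -11.  104.5] [59.7, 59.7] 0.98 0.17
press [196. 197.] [167. 268.] [495.2 190.8  24.2] [7.8, 7.8] 0.64 0.17
drive [184. 263.] [180. 255.] [572.1 -20.7 136.8] [1.7, 1.7] 0.59 0.69
plate_face [203. 260.] [200. 257.] [569.  -10.2  67.1] [0.8, 0.8] 0.61 0.86
plate_face [203. 260.] [165. 341.] [684.1 127.7  31.3] [93.3, 93.3] 0.61 0.18
coaster [212. 374.] [165. 272.] [ 668.2 -245.7  241.2] [89.0, 89.0] 0.59 0.46
coaster [196. 197.] [165. 272.] [500.8 204.   17.8] [12.6, 12.6] 0.56 0.46
tin_1 [195. 319.] [250. 317.] [754.4 -74.9  29.1] [2.1, 2.1] 0.77 0.75
tin_1 [217. 264.] [250. 317.] [ 693.4   99.9 -138.6] [4.3, 4.3] 0.63 0.75
bottle_2 [151. 238.] [166. 345.] [708.2 239.7  62. ] [3.3, 3.3] 0.97 0.97
mill_1 [211. 376.] [288. 276.] [ 744.9 -264.7   86.8] [2.4, 2.4] 0.83 0.85
spice_jar_1 [210. 343.] [288. 235.] [ 665.3 -242.4   79.1] [42.8, 42.8] 0.73 0.89
spice_jar_1 [210. 343.] [246. 272.] [ 692.  -188.8   94.3] [12.9, 12.9] 0.73 0.58
spice_jar_1 [246. 360.] [288. 235.] [ 655.4 -279.2   46.5] [7.0, 7.0] 0.62 0.89
spice_jar_1 [246. 360.] [246. 272.] [ 678.5 -236.6   76. ] [63.4, 63.4] 0.62 0.58
coaster z6 [array([ 827.2, -226.5,    6. ]), array([499.7, 198.5,   6. ])] [array([315.8, 321.9]), array([173.5, 269.5])]
```

View pics/b.png

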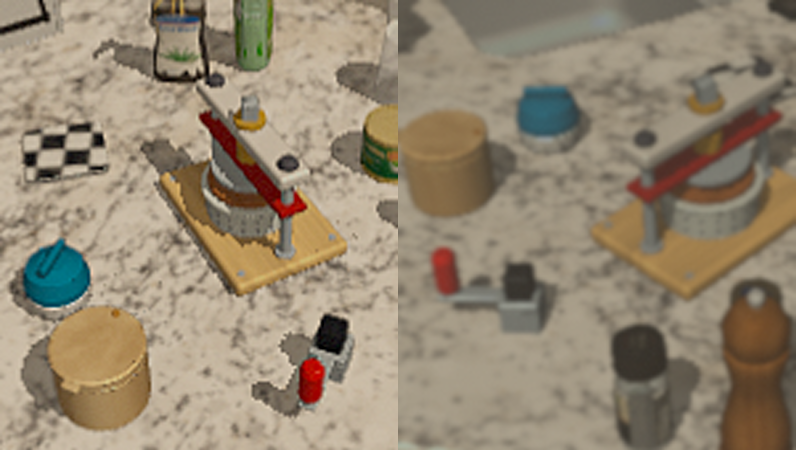

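The crop shows the grip top at about scene (265,295) and side (246,186), with the arm pointing to the red knob. The tap stands near the path, so I'll locate it before moving.

Run:
```python
from h import *
np.set_printoptions(precision=1,suppress=True)
A=cap('scene');B=cap('side')
for n,a,b in [('faucet base',(178,153),(143,290)),('top',(57,95),(5,270)),('spout end',(132,60),(85,255)),('grip',(265.5,295.3),(245.7,185.7)),
  ('head',(140+103/2.65,170+250/2.65),(140+86/2.65,140+(706-398)/2.65)),('cap near',(140+163/2.65,170+288/2.65),(140+139/2.65,140+(645-398)/2.65)),('cap far',(140+80/2.65,170+217/2.65),(140+65/2.65,140+(762-398)/2.65)),
  ('towel top',(50,130),(70,340)),('blue',(140+275/2.65,170+57/2.65),(140+110/2.65,140+150/2.65))]:
    print(n,*tri([ray(A,a),ray(B,b)]))
s=observe();print(s['tool_pos'],R.from_rotvec(s['tcp_rot']).as_matrix())
c=cap('wrist');print(np.array(c['tool_from_camera']),c['mtx'])
```

```text
faucet base [466.5 412.8 -13.4] [5.2, 5.2]
top [393.  423.8 415.6] [3.7, 3.7]
spout end [271.9 562.4 143.8] [35.7, 35.7]
grip [ 491.5 -209.    44.7] [2.1, 2.1]
head [575.1 -21.1 154.7] [1.2, 1.2]
cap near [553.4 -92.8 135.9] [2.0, 2.0]
cap far [594.9  48.4 139.9] [4.1, 4.1]
towel top [573.2 563.3 284.8] [73.4, 73.4]
blue [360.5  28.9  35.9] [3.4, 3.4]
[201.9 484.6 256.3] [[-0.9  0.4 -0. ]
 [ 0.4  0.9 -0. ]
 [-0.  -0.  -1. ]]
[[   0.    -0.9   -0.3   82.4]
 [   1.     0.     0.     0.3]
 [  -0.    -0.3    0.9 -116.9]
 [   0.     0.     0.     1. ]] [[286.8   0.  253.2]
 [  0.  286.8 194. ]
 [  0.    0.    1. ]]
```

Emit:
drive_tool:
  hand: [0,0,0,0,0,0,0,0,0,0]
  dp:
    - [-0.032,-0.08,0.02]
    - [-0.064,-0.16,0.04]
    - [-0.096,-0.233,0.06]
    - [-0.096,-0.233,0.06]
    - [-0.06,-0.29,0.06]
    - [-0.02,-0.35,0.06]
    - [0.02,-0.41,0.06]
    - [0.06,-0.47,0.06]
    - [0.1,-0.53,0.06]
    - [0.14,-0.59,0.06]
  twist: [0,0,0,0,0.1,0.3,0.5,0.7,0.9,1.0]

```text
clock: 4.15
tool_pos: [267.2, 104.4, 301.7]
tcp_rot: [-0.149, 3.137, 0.001]
contact_force: [1.6, 1.2, 0.8]
grip_width: 85.4
gripper_force: 0.0
```

Emit:
drive_tool:
  hand: [0,0,0,0,0,0,0,0,0,0]
  dp:
    - [0.036,-0.052,0]
    - [0.072,-0.104,0]
    - [0.108,-0.156,-0.01]
    - [0.144,-0.208,-0.02]
    - [0.18,-0.26,-0.04]
    - [0.216,-0.312,-0.06]
    - [0.252,-0.364,-0.08]
    - [0.29,-0.412,-0.109]
    - [0.29,-0.412,-0.109]
    - [0.29,-0.412,-0.109]
  twist: [0.1,0.2,0.3,0.4,0.5,0.6,0.6,0.6,0.6,0.6]

```text
clock: 5.15
tool_pos: [484.0, -204.1, 218.3]
tcp_rot: [0.606, -3.08, -0.002]
contact_force: [-0.1, 0.8, 0.5]
grip_width: 85.5
gripper_force: 0.0
```

Run:
```python
from h import *
np.set_printoptions(precision=2,suppress=True)
c=cap('wrist');save(c,'w1');s=observe();print(s['tool_pos'],s['joint_positions'],R.from_rotvec(s['tcp_rot']).as_matrix()[:2,:2])
for t in ['crank','crank_grip','crank_knob']:
    for r in finder.trace('wrist',t)[:2]:
        m=r['mask'].astype(np.uint8); print(t,r['conf'],np.round(r['centre']),atz(c,r['centre'],55)); 
        q,_=cv2.findContours(m,0,2); print(cv2.minAreaRect(max(q,key=len)))
```

```text
[ 483.86 -203.38  219.22] [-0.4   0.25 -0.09  1.23  0.   -0.79] [[-0.93 -0.38]
 [-0.38  0.93]]
crank 0.68 [164. 245.] [ 470.17 -218.47   55.  ]
((246.5, 156.0), (84.0, 31.0), 90.0)
crank_grip 0.69 [166. 245.] [ 471.65 -217.77   55.  ]
((245.42144775390625, 155.92892456054688), (84.39456939697266, 30.511884689331055), 87.1375961303711)
crank_knob 0.61 [126. 245.] [ 435.31 -232.95   55.  ]
((243.0, 126.5), (23.0, 22.0), 90.0)
```

View pics/w1.png

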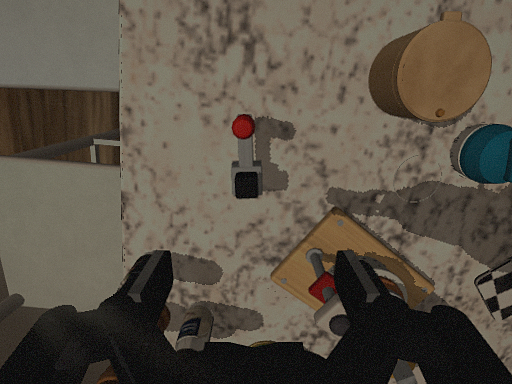

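The wrist view shows the crank standing upright. The grip top is at (184,246) and the knob top at (127,243), so the arm runs straight up the image.

Run:
```python
from h import *
np.set_printoptions(precision=1,suppress=True)
c=cap('wrist')
hsv=cv2.cvtColor(c['pixels'],cv2.COLOR_RGB2HSV); v=hsv[165:205,225:268,2]
m=(v<45).astype(np.uint8);n,l,st,ce=cv2.connectedComponentsWithStats(m);i=1+np.argmax(st[1:,4]);print(st[i],ce[i]+[225,165])
q=np.argwhere(l==i)[:,::-1].astype(np.float32)+np.float32([225,165]);print(cv2.minAreaRect(q))
g=atz(c,(184,246),57);k=atz(c,(126.5,243),75);print(g,k,k-g,np.hypot(*(k-g)[:2]),np.degrees(np.arctan2(*(k-g)[1::-1])))
print('jar',atz(c,(315,195),100),'press',atz(c,(320,340),144))
A=cap('scene');B=cap('side')
for p in (g-[0,0,11],k-[0,0,21]): print(proj(A,p),proj(B,p))
print(tri([ray(c,(184,246)),ray(A,(261,296)),ray(B,(241,186))]))
```

```text
[  9   5  24  27 581] [245.5 183.1]
((245.5, 183.0), (26.0, 23.0), 90.0)
[ 489.5 -208.9   57. ] [ 435.3 -233.2   75. ] [-54.2 -24.3  18. ] 59.380544886853926 -155.82236278872594
jar [ 628.2 -208.6  100. ] press [545.5 -97.8 144. ]
[264.7 294.4] [245.8 184.4]
[282.  286.7] [242.4 157.9]
(array([ 492. , -208.2,   58.1]), [2.7, 2.0, 3.1])
```

Emit:
drive_tool:
  hand: [0,0,0,0]
  dp:
    - [0.008,-0.007,-0.06]
    - [0.008,-0.007,-0.12]
    - [0.008,-0.007,-0.132]
    - [0.008,-0.007,-0.132]
  twist: [0.06,0.06,0.06,0.06]

```text
clock: 5.9
tool_pos: [489.4, -208.1, 120.1]
tcp_rot: [0.655, -3.07, -0.002]
contact_force: [0.3, -0.1, -0.5]
grip_width: 85.6
gripper_force: 0.0
```

Run:
```python
from h import *
np.set_printoptions(precision=2,suppress=True)
c=cap('wrist');save(c,'w2');s=observe();print(s['tool_pos'],s['joint_positions'],R.from_rotvec(s['tcp_rot']).as_matrix()[:2,:2])
hsv=cv2.cvtColor(c['pixels'],cv2.COLOR_RGB2HSV)
p=proj(c,[489.5,-209,57]);print('pred',p)
for t in ['crank_grip','crank_knob']:
    for r in finder.find_in('wrist',t)[:2]: print(t,r['conf'],np.round(r['centre']))
```

```text
[ 490.47 -208.58  121.61] [-0.4   0.33 -0.24  1.   -0.   -0.82] [[-0.91 -0.41]
 [-0.41  0.91]]
pred [222.71 252.18]
crank_grip 0.67 [189. 251.]
crank_knob 0.89 [137. 251.]
```

View pics/w2.png

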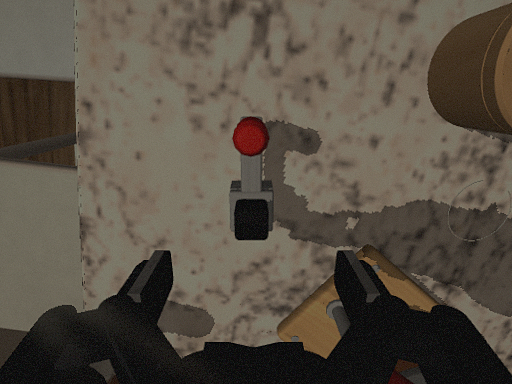

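Emit:
drive_tool:
  hand: [0,0,0,0.5,1,1,1,1,1,1]
  dp:
    - [0,0,-0.04]
    - [0,0,-0.075]
    - [0,0,-0.081]
    - [0,0,-0.081]
    - [0,0,-0.081]
    - [0,0,-0.081]
    - [0,0,-0.081]
    - [0,0,-0.081]
    - [0,0,-0.081]
    - [0,0,-0.081]
  twist: [0,0,0,0,0,0,0,0,0,0]
  force: 70

```text
clock: 7.05
tool_pos: [491.0, -209.0, 61.0]
tcp_rot: [-0.655, 3.071, -0.002]
contact_force: [-1.0, 0.8, 7.1]
grip_width: 22.5
gripper_force: 69.4
```

Emit:
drive_tool:
  hand: [1,1,1,1,1,1,1,1,1,1]
  dp:
    - [0,0,0.02]
    - [0,0,0.07]
    - [0,0,0.13]
    - [0,0,0.19]
    - [0,0.03,0.25]
    - [0.01,0.08,0.3]
    - [0.02,0.13,0.345]
    - [0.03,0.18,0.345]
    - [0.05,0.223,0.345]
    - [0.05,0.223,0.345]
  twist: [0,0,0,0,0,0.2,0.4,0.6,0.8,1]

```text
clock: 8.05
tool_pos: [528.8, -38.0, 318.8]
tcp_rot: [-1.406, 2.808, 0.001]
contact_force: [-0.2, -0.9, -2.5]
grip_width: 22.6
gripper_force: 69.4
```

Emit:
drive_tool:
  hand: [1,1,1,1,1]
  dp:
    - [0,0,0]
    - [0,0,0]
    - [0,0,0]
    - [0,0,0]
    - [0,0,0]
  twist: [0.25,0.5,0.75,1,1]

```text
clock: 8.55
tool_pos: [527.5, -41.4, 318.6]
tcp_rot: [2.05, -2.38, -0.0]
contact_force: [0.0, 0.1, -2.4]
grip_width: 22.8
gripper_force: 69.4
```

Emit:
drive_tool:
  hand: [1,1,1,1,1,1]
  dp:
    - [0,0,0]
    - [0,0,0]
    - [0,0,0]
    - [0,0,0]
    - [0,0,0]
    - [0,0,0]
  twist: [0.25,0.5,0.75,1,1,1]

```text
clock: 9.15
tool_pos: [527.7, -41.5, 318.6]
tcp_rot: [-2.569, 1.809, 0.0]
contact_force: [0.5, -0.0, -2.3]
grip_width: 22.5
gripper_force: 69.4
```

Run:
```python
from h import *
np.set_printoptions(precision=2,suppress=True)
c=cap('wrist');save(c,'w3');s=observe();print(s['tool_pos'],s['joint_positions'],R.from_rotvec(s['tcp_rot']).as_matrix(),s['contact_force'],s['grip_width'],s['clock'])
for t in ['drive']:
    for r in finder.find_in('wrist',t)[:2]: print(t,r['conf'],np.round(r['centre']),atz(c,r['centre'],150))
print(proj(c,[573,-20,163]))
```

```text
[527.71 -41.48 318.55] [-0.08  0.23  0.14  1.48  0.   -1.99] [[ 0.34 -0.94  0.  ]
 [-0.94 -0.34  0.  ]
 [-0.   -0.   -1.  ]] [-0.26 -1.4  -2.94] 22.4013587438904 9.2
drive 0.81 [183. 203.] [576.76 -22.22 150.  ]
drive 0.21 [162. 204.] [582.72 -43.68 150.  ]
[189.73 204.12]
```

View pics/w3.png

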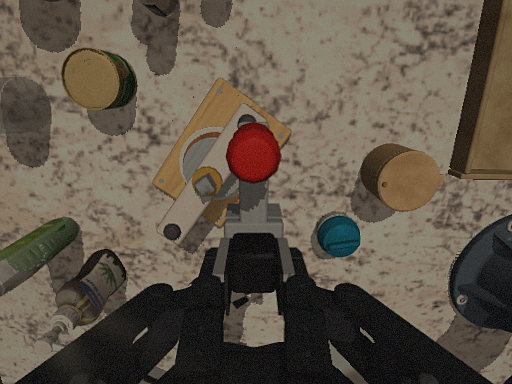

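The head shows at (183,206), turned relative to the image, with its brass collar around it. The crank is held level. I'll move closer to read the yaw.

Emit:
drive_tool:
  hand: [1,1,1,1]
  dp:
    - [0,0,-0.04]
    - [0,0,-0.08]
    - [0,0,-0.08]
    - [0,0,-0.08]
  twist: [0,0,0,0]

```text
clock: 9.65
tool_pos: [527.6, -41.4, 259.0]
tcp_rot: [2.572, -1.803, -0.001]
contact_force: [0.1, 0.7, -1.1]
grip_width: 22.6
gripper_force: 69.5
```

Run:
```python
from h import *
np.set_printoptions(precision=1,suppress=True)
c=cap('wrist');s=observe();print(s['tool_pos'],R.from_rotvec(s['tcp_rot']).as_matrix()[:2,:2])
np.save('w4.npy',c['pixels'])
r=finder.find_in('wrist','drive');print([(x['conf'],x['centre']) for x in r[:2]])
p=proj(c,[575,-21,163]);print(p)
y,x=[int(v) for v in p]
cr=c['pixels'][y-40:y+40,x-50:x+50];cv2.imwrite('pics/w4.png',cv2.resize(cr[:,:,::-1],None,fx=7,fy=7,interpolation=cv2.INTER_CUBIC));print(y-40,x-50)
```

```text
[528.2 -41.5 259.8] [[ 0.3 -0.9]
 [-0.9 -0.3]]
[(0.68, [203.1, 197.6]), (0.61, [3.5, 150.7])]
[210.4 189.9]
170 139
```

View pics/w4.png

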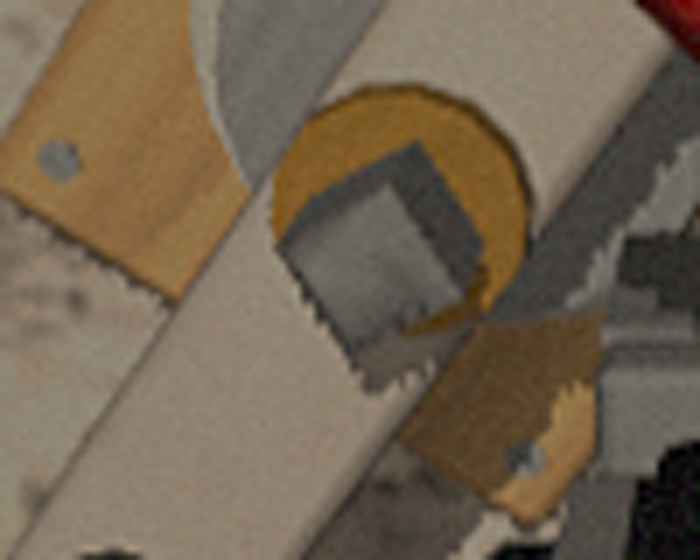

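The crop shows the brass collar centred at about crop (401,210). The head's base corners are at (415,142) and (485,245), and its upper corners at (390,182), (280,245) and (470,290).

Run:
```python
from h import *
np.set_printoptions(precision=1,suppress=True)
c=cap('wrist'); s=observe()
def w(x,y,z): return atz(c,(170+y/7-.4,139+x/7-.4),z)
print('collar',w(401,210,141),np.linalg.norm(w(272,210,141)-w(530,210,141)))
def ang(a,b,z):
    d=w(*b,z)-w(*a,z); return np.degrees(np.arctan2(d[1],d[0]))%90,np.linalg.norm(d)
print(ang((415,142),(485,245),141),ang((390,182),(280,245),159),ang((390,182),(470,290),159),ang((415,142),(280,240),141))
print('corner mid', (w(280,245,159)+w(470,290,159))/2)
X=R.from_rotvec(s['tcp_rot']).as_matrix()[:,0];print('toolx',np.degrees(np.arctan2(X[1],X[0])),s['joint_positions'])
# colour-based collar: brass pixels
img=c['pixels'][170:250,139:239];h=cv2.cvtColor(img,cv2.COLOR_RGB2HSV)
# grip side: where is crank in wrist picture? refine head edges with gradients
A=cap('scene');B=cap('side')
print([x['centre'] for x in finder.find_in('side','drive')[:1]],proj(B,w(401,210,141)+[0,0,10]),proj(A,w(401,210,141)+[0,0,10]))
r=[ray(c,(170+210/7-.4,139+401/7-.4))]
```

```text
collar [576.1 -22.  141. ] 32.472270718329284
(np.float64(50.409887961317764), np.float64(15.813656501028463)) (np.float64(50.185198858071345), np.float64(15.507703097239908)) (np.float64(52.480210391970445), np.float64(15.88844260970224)) (np.float64(56.00855868133424), np.float64(22.13886906953452))
corner mid [575.5 -21.5 159. ]
toolx -70.01308620741051 [-0.1  0.2  0.   1.3  0.  -2. ]
[[179.2, 253.4]] [174.5 256.2] [179.5 264.7]
```

Run:
```python
from h import *
from scipy.optimize import least_squares
np.set_printoptions(precision=2,suppress=True)
c=eyes.capture('wrist');img=c['pixels'];h=cv2.cvtColor(img,cv2.COLOR_RGB2HSV)
m=(((h[...,0]<8)|(h[...,0]>172))&(h[...,1]>150)&(h[...,2]>50)).astype(np.uint8)
n,l,st,ce=cv2.connectedComponentsWithStats(m[60:220,200:310]);i=1+np.argmax(st[1:,4]);x,y,w,hh,_=st[i];bb=np.array([x+200,y+60,x+200+w-1,y+60+hh-1]);print('bbox',bb)
Ti=np.linalg.inv(np.array(c['tool_from_camera']))
t=np.linspace(0,2*np.pi,200)
def box(p):
    pts=[]
    for z in (-14,28):
        q=np.c_[p[0]+p[2]*np.cos(t),p[1]+p[2]*np.sin(t),np.full(200,z)]; pts.append(q@Ti[:3,:3].T+Ti[:3,3])
    u=cv2.projectPoints(np.vstack(pts),np.zeros(3),np.zeros(3),np.array(c['mtx']),np.array([c['k1'],0,0,0.]))[0][:,0]
    return np.r_[u.min(0),u.max(0)]
r=least_squares(lambda p:box(p)-bb-[-.5,-.5,.5,.5],[62,0,11]);print(r.x,r.fun)
```

```text
bbox [226 122 280 182]
[62.54 -0.93  9.77] [ 0.63 -0.86 -0.63  0.66]
```

Emit:
drive_tool:
  hand: [1,1,1,1,1,1]
  dp:
    - [0.03,0.012,0]
    - [0.064,0.026,0]
    - [0.064,0.026,0]
    - [0.064,0.026,0]
    - [0.064,0.026,0]
    - [0.064,0.026,0]
  twist: [0.25,0.5,0.75,1,1,1]

```text
clock: 10.6
tool_pos: [575.8, -22.0, 258.7]
tcp_rot: [-2.937, 1.114, -0.0]
contact_force: [-0.3, -0.1, -2.9]
grip_width: 22.5
gripper_force: 69.9
```

Emit:
drive_tool:
  hand: [1,1,1,1]
  dp:
    - [0,0,-0.02]
    - [0,0,-0.036]
    - [0,0,-0.036]
    - [0,0,-0.036]
  twist: [0.08,0.08,0.08,0.08]

```text
clock: 11.0
tool_pos: [575.5, -22.1, 231.5]
tcp_rot: [2.96, -1.052, -0.001]
contact_force: [0.4, -0.2, -2.2]
grip_width: 22.3
gripper_force: 69.9
```

Run:
```python
from h import *
np.set_printoptions(precision=2,suppress=True)
s=observe();X=R.from_rotvec(s['tcp_rot']).as_matrix()[:,0];print(s['tool_pos'],np.degrees(np.arctan2(X[1],X[0])),s['joint_positions'],s['contact_force'],s['moment'])
c=cap('wrist')
img=c['pixels'];print(proj(c,[576,-22,141]))
a=cv2.resize(img[:,130:390],None,fx=1.5,fy=1.5,interpolation=cv2.INTER_CUBIC)
d=cap('side');b=cv2.resize(d['pixels'][130:230,200:310],(400,364),interpolation=cv2.INTER_CUBIC)
o=np.zeros((576,800,3),np.uint8);o[:,:390]=a;o[:364,400:]=b;cv2.imwrite('pics/w5.png',o[:,:,::-1])
```

```text
[575.53 -22.05 231.52] -39.14760686254899 [-0.04  0.33  0.06  1.3   0.   -2.5 ] [ 0.44 -0.2  -2.2 ] [-0.02  0.08 -0.01]
[209.62 253.44]
```

View pics/w5.png

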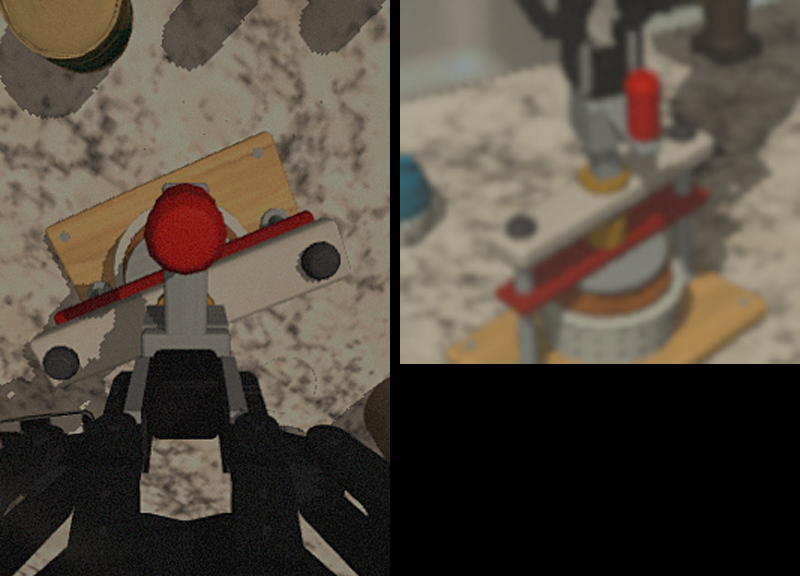

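The wrist half shows the crank above the collar and aligned with it, and the side half shows the hub just over the head. Next I lower it.

Emit:
drive_tool:
  hand: [1,1,1,1]
  dp:
    - [0,0,-0.008]
    - [0,0,-0.016]
    - [0,0,-0.024]
    - [0,0,-0.024]
  twist: [0,0,0,0]

```text
clock: 11.5
tool_pos: [575.2, -22.0, 212.3]
tcp_rot: [2.961, -1.05, -0.003]
contact_force: [0.3, 0.7, -1.5]
grip_width: 22.6
gripper_force: 69.9
```

Emit:
drive_tool:
  hand: [1,1,1,1]
  dp:
    - [0,0,-0.006]
    - [0,0,-0.01]
    - [0,0,-0.013]
    - [0,0,-0.013]
  twist: [0,0,0,0]

```text
clock: 11.9
tool_pos: [575.6, -22.0, 203.4]
tcp_rot: [2.961, -1.05, -0.001]
contact_force: [-0.9, 0.4, -2.9]
grip_width: 22.3
gripper_force: 69.9
```

Emit:
drive_tool:
  hand: [1,1,1]
  dp:
    - [0,0,-0.0015]
    - [0,0,-0.003]
    - [0,0,-0.003]
  twist: [0,0,0]

```text
clock: 12.2
tool_pos: [575.7, -21.9, 202.0]
tcp_rot: [-2.961, 1.049, -0.001]
contact_force: [-2.8, 1.3, 2.5]
grip_width: 22.6
gripper_force: 70.4
```

Emit:
drive_tool:
  hand: [1,1,1,1,1]
  dp:
    - [0,0,0]
    - [0,0,0]
    - [0,0,0]
    - [0,0,0]
    - [0,0,0]
  twist: [-0.2,-0.4,-0.6,-0.8,-1]

```text
clock: 12.7
tool_pos: [574.8, -21.9, 202.0]
tcp_rot: [2.606, -1.754, -0.002]
contact_force: [-7.2, 2.4, 5.4]
grip_width: 22.5
gripper_force: 71.0
```

```bash
cat > st.py <<'E'
from h import *
np.set_printoptions(precision=2,suppress=True)
s=observe();X=R.from_rotvec(s['tcp_rot']).as_matrix()[:,0];print(s['clock'],s['tool_pos'],np.degrees(np.arctan2(X[1],X[0])),s['joint_positions'],s['contact_force'],s['moment'],s['tau'][5])
E
python3 st.py
```

```text
12.7 [574.83 -21.87 202.  ] -67.89967205412704 [-0.04  0.35  0.    1.23  0.   -1.99] [-7.16  2.42  5.41] [0.37 1.58 0.18] -1.5030291303992271
```

Emit:
drive_tool:
  hand: [1,1,1,1,1]
  dp:
    - [-0.001,0,0]
    - [-0.001,0,0]
    - [-0.001,0,0]
    - [-0.001,0,0]
    - [-0.001,0,0]
  twist: [-0.2,-0.4,-0.6,-0.8,-1]

```text
clock: 13.2
tool_pos: [574.2, -21.8, 202.0]
tcp_rot: [2.091, -2.344, -0.001]
contact_force: [-6.4, 2.2, 5.0]
grip_width: 22.4
gripper_force: 71.0
```

Emit:
drive_tool:
  hand: [1,1,1,1,1]
  dp:
    - [0,0,0]
    - [0,0,0]
    - [0,0,0]
    - [0,0,0]
    - [0,0,0]
  twist: [-0.2,-0.4,-0.6,-0.8,-1]

```text
clock: 13.7
tool_pos: [573.8, -21.6, 202.0]
tcp_rot: [1.445, -2.788, -0.002]
contact_force: [-8.5, 2.9, 6.9]
grip_width: 22.4
gripper_force: 71.1
```

```bash
python3 st.py
```

```text
13.7 [573.84 -21.64 201.97] -125.18937267815889 [-0.04  0.35 -0.    1.23  0.   -0.99] [-8.52  2.95  6.86] [0.63 1.79 0.15] -1.5016373991966248
```

Emit:
drive_tool:
  hand: [1,1,1,1,1]
  dp:
    - [-0.001,0.0005,0]
    - [-0.001,0.0005,0]
    - [-0.001,0.0005,0]
    - [-0.001,0.0005,0]
    - [-0.001,0.0005,0]
  twist: [-0.2,-0.4,-0.6,-0.8,-1]

```text
clock: 14.2
tool_pos: [573.5, -21.3, 202.0]
tcp_rot: [0.711, -3.059, -0.001]
contact_force: [-6.1, 1.6, 4.9]
grip_width: 22.4
gripper_force: 70.9
```

Emit:
drive_tool:
  hand: [1,1,1,1,1]
  dp:
    - [0,0,0]
    - [0,0,0]
    - [0,0,0]
    - [0,0,0]
    - [0,0,0]
  twist: [-0.2,-0.4,-0.6,-0.8,-1]

```text
clock: 14.7
tool_pos: [573.5, -21.0, 202.0]
tcp_rot: [-0.068, -3.14, -0.002]
contact_force: [-6.0, 4.5, 4.3]
grip_width: 22.8
gripper_force: 71.0
```

```bash
python3 st.py
```

```text
14.7 [573.45 -20.98 202.02] 177.5282617496441 [-0.04  0.34 -0.    1.22  0.    0.01] [-5.96  4.51  4.35] [1.04 1.41 0.19] -1.504143700003624
```

Emit:
drive_tool:
  hand: [1,1,1,1,1]
  dp:
    - [-0.0005,0.0005,0]
    - [-0.0005,0.0005,0]
    - [-0.0005,0.0005,0]
    - [-0.0005,0.0005,0]
    - [-0.0005,0.0005,0]
  twist: [-0.2,-0.4,-0.6,-0.8,-1]

```text
clock: 15.2
tool_pos: [573.5, -20.6, 202.0]
tcp_rot: [-0.843, -3.026, -0.002]
contact_force: [-5.2, 4.3, 3.6]
grip_width: 22.5
gripper_force: 70.8
```

```bash
python3 st.py
```

```text
15.2 [573.47 -20.59 202.02] 148.88085348951998 [-0.04  0.34 -0.    1.22  0.    0.51] [-5.2   4.35  3.62] [0.99 1.03 0.06] -1.5077797695994377
```

Emit:
drive_tool:
  hand: [1,1,1,1]
  dp:
    - [0,0,0]
    - [0,0,0]
    - [0,0,0]
    - [0,0,0]
  twist: [-0.15,-0.3,-0.45,-0.6]

```text
clock: 15.6
tool_pos: [573.6, -20.5, 202.0]
tcp_rot: [-1.284, -2.867, -0.002]
contact_force: [-4.3, 5.5, 3.8]
grip_width: 22.4
gripper_force: 70.7
```

```bash
python3 st.py
```

```text
15.6 [573.58 -20.45 201.99] 131.75699857262086 [-0.04  0.34 -0.    1.22  0.    0.81] [-4.26  5.52  3.8 ] [1.09 0.89 0.16] -1.1015959829092026
```

Emit:
drive_tool:
  hand: [1,1,1,1,1]
  dp:
    - [0,0.0005,0]
    - [0,0.0005,0]
    - [0,0.0005,0]
    - [0,0.0005,0]
    - [0,0.0005,0]
  twist: [-0.15,-0.3,-0.45,-0.6,-0.8]

```text
clock: 16.1
tool_pos: [573.8, -20.2, 202.0]
tcp_rot: [-1.828, -2.555, -0.002]
contact_force: [-4.1, 4.2, 2.9]
grip_width: 22.8
gripper_force: 70.6
```

```bash
python3 st.py
```

```text
16.1 [573.83 -20.23 202.  ] 108.82501726108869 [-0.04  0.34 -0.    1.22  0.    1.21] [-4.06  4.19  2.87] [0.92 0.65 0.11] -1.8273130059242249
```

Emit:
drive_tool:
  hand: [1,1,1,1]
  dp:
    - [0,0,0]
    - [0,0,0]
    - [0,0,0]
    - [0,0,0]
  twist: [-0.15,-0.3,-0.45,-0.6]

```text
clock: 16.5
tool_pos: [574.0, -20.2, 202.0]
tcp_rot: [-2.187, -2.255, -0.002]
contact_force: [-2.6, 3.8, 1.7]
grip_width: 22.7
gripper_force: 72.1
```

```bash
python3 st.py
```

```text
16.5 [574.03 -20.19 202.02] 91.7525911624937 [-0.04  0.34 -0.    1.22  0.    1.5 ] [-2.64  3.84  1.7 ] [0.72 0.53 1.71] 0.5481975898146629
```

The moment jumped to 1.7 N m, so the spindle is at its stop. I'll back off within the play and lift.

Emit:
drive_tool:
  hand: [1,1,1,1,1,1,1,1,1]
  dp:
    - [0,0,0]
    - [0,0,0]
    - [0,0,0.01]
    - [0,0,0.02]
    - [0,0,0.03]
    - [0,0,0.05]
    - [0,0,0.1]
    - [0,0,0.14]
    - [0,0,0.14]
  twist: [0.1,0.2,0.2,0.2,0.2,0.2,0.2,0.2,0.2]

```text
clock: 17.4
tool_pos: [575.6, -21.3, 311.5]
tcp_rot: [2.068, 2.356, 0.007]
contact_force: [0.7, 0.2, -3.2]
grip_width: 22.4
gripper_force: 74.7
```

```bash
python3 st.py
python3 - <<'E'
from h import *
np.set_printoptions(precision=1,suppress=True)
c=cap('wrist');np.save('w6.npy',c['pixels'])
for t in ['coaster','plate_face','drive']: print(t,[(round(x['conf'],2),np.round(x['centre'])) for x in finder.find_in('wrist',t)[:2]])
A=cap('scene');pa=[x['centre'] for x in finder.find_in('scene','plate_face')];ca=[(x['conf'],atz(A,x['centre'],6)) for x in finder.trace('scene','coaster')]
B=cap('side');pb=[x['centre'] for x in finder.find_in('side','plate_face')]
print(pa,pb,ca)
for a in pa[:2]:
  for b in pb[:2]: print(tri([ray(A,a),ray(B,b)]))
o=np.hstack([cv2.resize(A['pixels'][150:230,180:300],(800//2,267),interpolation=cv2.INTER_CUBIC),cv2.resize(B['pixels'][150:230,200:320],(400,267),interpolation=cv2.INTER_CUBIC)])
cv2.imwrite('pics/p.png',o[:,:,::-1])
E
```

```text
17.4 [575.6  -21.33 311.46] 97.45082297736198 [-0.04  0.31  0.23  1.48 -0.    1.4 ] [ 0.74  0.22 -3.21] [-0.   -0.13 -0.02] -0.014943167916499078
coaster [(0.75, array([  8., 218.]))]
plate_face [(0.85, array([169., 228.])), (0.64, array([154., 254.]))]
drive []
[[203.5, 261.3]] [[199.5, 254.6]] [(0.97, array([499.3, 196.9,   6. ]))]
(array([566.9, -18.2,  73. ]), [1.1, 1.1])
```

View pics/p.png

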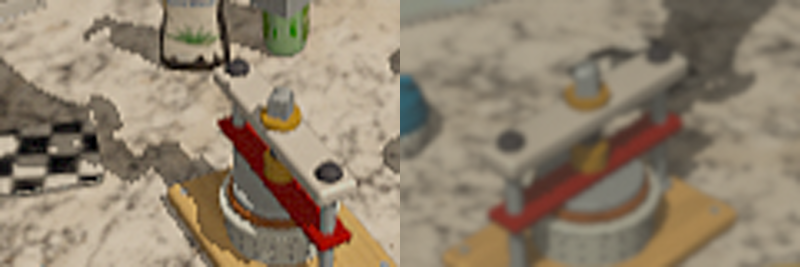

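The crosspiece now sits lower and the plate rests on the wood in the mould, and the head stays clear after the lift. Next is the coaster.

Emit:
drive_tool:
  hand: [1,1,1,1,1,1,1,1]
  dp:
    - [-0.031,0.046,0]
    - [-0.062,0.092,0]
    - [-0.093,0.138,0]
    - [-0.124,0.184,-0.01]
    - [-0.155,0.23,-0.02]
    - [-0.187,0.275,-0.041]
    - [-0.187,0.275,-0.041]
    - [-0.187,0.275,-0.041]
  twist: [0,0,0,0,0,0,0,0]

```text
clock: 18.65
tool_pos: [433.0, 186.0, 275.6]
tcp_rot: [2.068, 2.365, -0.001]
contact_force: [0.8, -0.0, -2.2]
grip_width: 22.6
gripper_force: 74.3
```

```bash
cat > co.py <<'E'
from h import *
import sys,json
np.set_printoptions(precision=1,suppress=True)
c=cap('wrist');print(observe()['tool_pos'])
save(c,'co'+sys.argv[1])
for r in finder.trace('wrist','coaster')[:2]:
    m=r['mask'].astype(np.uint8);q,_=cv2.findContours(m,0,2);k=max(q,key=cv2.contourArea)
    rr=cv2.minAreaRect(k);print(r['conf'],r['centre'],rr)
    P=[atz(c,(y,x),6) for x,y in cv2.boxPoints(rr)];print(np.array(P),np.mean(P,0),[np.linalg.norm(P[i]-P[i-1]).round(1) for i in range(4)])
    o,d=ray(c,rr[0][::-1]);json.dump([o.tolist(),d.tolist()],open('ray%s_%s.json'%(sys.argv[1],'a'),'w')); break
E
python3 co.py 1
```

```text
[433.8 185.5 275.9]
0.7 [149.8, 305.7] ((301.4706115722656, 149.11766052246094), (69.4177474975586, 71.3701171875), 40.601295471191406)
[[430.9 195.    6. ]
 [480.7 272.8   6. ]
 [562.1 225.4   6. ]
 [514.4 140.4   6. ]] [497.  208.4   6. ] [np.float64(99.8), np.float64(92.5), np.float64(94.2), np.float64(97.5)]
```

View pics/co1.png

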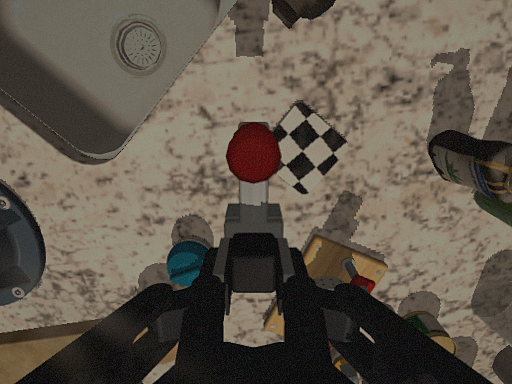

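The coaster (corners at about (100,303), (142,346) and (194,304)) is partly hidden behind the knob at (152,253). I'll shift aside for a clear second view.

Emit:
drive_tool:
  hand: [1,1,1]
  dp:
    - [-0.06,-0.01,0]
    - [-0.07,-0.02,0]
    - [-0.07,-0.02,0]
  twist: [0,0,0]

```text
clock: 19.05
tool_pos: [380.8, 169.1, 276.4]
tcp_rot: [2.073, 2.36, 0.001]
contact_force: [0.5, 1.3, -2.4]
grip_width: 22.5
gripper_force: 74.4
```

```bash
python3 co.py 2
python3 - <<'E'
from h import *
import json
r1=json.load(open('ray2_a.json'));A=cap('scene');m=finder.trace('scene','coaster')
r=[(np.array(r1[0]),np.array(r1[1]))]
print([(x['conf'],x['centre'],atz(A,x['centre'],6),tri(r+[ray(A,x['centre'])])) for x in m[:1]])
E
```

```text
[381.9 169.7 276.5]
0.64 [141.3, 341.4] ((341.5779724121094, 141.1754913330078), (68.76771545410156, 73.7965087890625), 40.85537338256836)
[[430.8 194.5   6. ]
 [480.1 273.6   6. ]
 [562.9 227.2   6. ]
 [515.8 141.    6. ]] [497.4 209.    6. ] [np.float64(100.4), np.float64(93.1), np.float64(94.9), np.float64(98.3)]
[(0.7, [198.4, 195.5], array([491.62285655, 193.7469562 ,   6.        ]), (array([501.24951979, 209.28714529,  -8.94003134]), [0.4, 0.4]))]
```

Emit:
drive_tool:
  hand: [1,1,1,1,1,1,1,1]
  dp:
    - [0.05,0.018,0]
    - [0.1,0.036,-0.02]
    - [0.154,0.053,-0.06]
    - [0.154,0.053,-0.12]
    - [0.154,0.053,-0.17]
    - [0.154,0.053,-0.21]
    - [0.154,0.053,-0.222]
    - [0.154,0.053,-0.222]
  twist: [0,0,0,0,0,0,0,0]

```text
clock: 20.05
tool_pos: [496.5, 209.9, 108.2]
tcp_rot: [-2.071, -2.361, 0.004]
contact_force: [0.2, 0.8, -2.3]
grip_width: 22.3
gripper_force: 74.3
```

```bash
python3 st.py
python3 - <<'E'
from h import *
np.set_printoptions(precision=1,suppress=True)
c=cap('wrist')
# coaster corners via high-contrast: report predicted corner pixels
for r in finder.trace('wrist','coaster')[:1]:
    m=r['mask'].astype(np.uint8);k=max(cv2.findContours(m,0,2)[0],key=cv2.contourArea);print(r['conf'],r['centre'],m.sum())
    p=k[:,0]; W=np.array([atz(c,(y,x),6)[:2] for x,y in p]); print('ext',W.min(0),W.max(0)); 
    for n in ([1,0],[-1,0],[0,1],[0,-1]): i=np.argmax(W@n); print(n,W[i],p[i])
E
```

```text
20.05 [496.55 209.94 108.17] 97.49647287334432 [ 0.4   0.36 -0.24  0.97  0.    1.84] [ 0.21  0.84 -2.3 ] [-0.02 -0.04 -0.04] -0.0007745944276393857
0.93 [197.0, 269.3] 6139
ext [507.  177.2] [558.7 253.7]
[1, 0] [558.7 222.3] [330 199]
[-1, 0] [507.  232.4] [269 179]
[0, 1] [515.4 253.7] [284 154]
[0, -1] [531.8 177.2] [288 244]
```

Emit:
drive_tool:
  hand: [1,1,1,1]
  dp:
    - [0,-0.003,-0.025]
    - [0,-0.003,-0.048]
    - [0,-0.003,-0.0535]
    - [0,-0.003,-0.0535]
  twist: [0,0,0,0]

```text
clock: 20.55
tool_pos: [497.2, 208.1, 70.1]
tcp_rot: [2.071, 2.362, 0.002]
contact_force: [0.1, -0.8, -2.6]
grip_width: 22.4
gripper_force: 74.4
```

Emit:
drive_tool:
  hand: [1,1,1]
  dp:
    - [0,0,-0.001]
    - [0,0,-0.002]
    - [0,0,-0.002]
  twist: [0,0,0]

```text
clock: 20.85
tool_pos: [497.0, 208.1, 68.3]
tcp_rot: [2.071, 2.362, 0.001]
contact_force: [1.0, -1.0, -2.1]
grip_width: 22.5
gripper_force: 74.4
```

Emit:
drive_tool:
  hand: [1,1,1]
  dp:
    - [0,-0.0007,-0.001]
    - [0,-0.0014,-0.002]
    - [0,-0.0014,-0.002]
  twist: [0,0,0]

```text
clock: 21.15
tool_pos: [497.1, 207.8, 67.8]
tcp_rot: [-2.07, -2.362, -0.004]
contact_force: [-5.2, 2.5, 12.9]
grip_width: 22.4
gripper_force: 76.4
```

Emit:
drive_tool:
  hand: [0.6,0.5,0.3,0,0,0,0,0,0,0]
  dp:
    - [0,0,0.001]
    - [0,0,0.001]
    - [0,0,0.001]
    - [0,0,0.001]
    - [0,0,0.001]
    - [0,0,0.001]
    - [0,0,0.03]
    - [0,0,0.08]
    - [0,0,0.14]
    - [0,0,0.2]
  twist: [0,0,0,0,0,0,0,0,0,0]

```text
clock: 22.15
tool_pos: [496.2, 206.7, 217.6]
tcp_rot: [-2.071, -2.362, 0.001]
contact_force: [-0.1, -0.0, -0.0]
grip_width: 85.7
gripper_force: 0.0
```

```bash
python3 st.py
python3 - <<'E'
from h import *
np.set_printoptions(precision=1,suppress=True)
c=cap('wrist');save(c,'end');px=c['pixels']
W=lambda k,z:np.array([atz(c,(y,x),z)[:2] for x,y in k])
for t in ['coaster','crank_grip','crank_knob']:
    for r in finder.trace('wrist',t)[:1]:
        k=max(cv2.findContours(r['mask'].astype(np.uint8),0,2)[0],key=cv2.contourArea);rr=cv2.minAreaRect(k);print(t,r['conf'],r['centre'],rr)
        if t=='coaster': P=W(cv2.boxPoints(rr),6);print(P,P.mean(0))
        if t=='crank_knob': print('knob',atz(c,r['centre'],75))
p=proj(c,[497,207,63]);y,x=map(int,p);print(p)
g=cv2.cvtColor(px,cv2.COLOR_RGB2GRAY)
hull=None
m=(g[y-30:y+30,x-30:x+30]<22).astype(np.uint8);n,l,st,ce=cv2.connectedComponentsWithStats(m,connectivity=4);i=1+np.argmax(st[1:,4]);print(st[i],ce[i]+[x-30,y-30],atz(c,(ce[i][1]+y-30,ce[i][0]+x-30),60))
E
```

```text
22.15 [496.2  206.66 217.57] 97.51123395590795 [ 0.39  0.28 -0.06  1.23  0.    1.83] [-0.14 -0.01 -0.03] [ 0.07 -0.08 -0.03] 5.4824450899104704e-05
coaster 0.95 [169.7, 238.7] ((254.67938232421875, 168.7708282470703), (82.34564208984375, 80.4967041015625), 38.04704284667969)
[[432.2 192.8]
 [481.4 272.5]
 [563.7 225.7]
 [517.7 137.6]] [498.8 207.1]
crank_grip 0.77 [161.7, 256.5] ((254.5, 152.0), (88.0, 31.0), 90.0)
crank_knob 0.58 [119.0, 255.4] ((255.0, 121.0), (26.0, 24.0), 90.0)
knob [490.5 270.8  75. ]
[184.7 253.2]
[ 20  14  23  22 184] [252.1 173.8] [494.6 217.1  60. ]
```

```bash
python3 -c "
from workcell import workorder
print(workorder.job_done())"
```

```text
the job is handed in; nothing more can be done
None
```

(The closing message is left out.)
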